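Set a test bar up in its V-block supports

ROBOT

A 6-joint arm with a two-finger parallel gripper is mounted at the origin on the work surface. World frame = base frame: x ahead of the robot, y to its left, z up, the work surface at z = 0. Lengths are in mm, angles in rad, forces in N, time in s.
With the tool pointing down it reaches from about 300 to 750 mm from the base axis. Payload 8.5 kg.
Tool frame: the origin (TCP) lies on the mounting face of the last link; the fingertips stand 173 mm ahead of it and the grasp point (between the pads) lies 155 mm ahead of it; z points along the fingers, y is the direction in which the jaws open and shut (so a half turn about z gives the same grasp; the last joint's range is limited). The gripper opens to 85 mm and grips with 20 to 120 N. Pads are 22 mm wide; open, the fingers measure 114 mm over their backs; the gripper's body (76 mm by 85 mm) begins 54 mm behind the grasp point. The pads swing forward as they close: fully open they stand 13 mm farther back than shut.
Start: joints at [-1.381, 0.381, 1.297, -0, 1.464, -0.215], TCP at [216.602, -505.535, 404.722] pointing down, gripper open.
Joint ranges: [-3.11, 3.11], [-0.89, 2.33], [0.22, 2.48], [-1.42, 4.56], [0.17, 2.85], [-2.88, 2.88]. Speed limits (rad/s): [2.39, 2.39, 3.14, 3.14, 3.14, 3.14].

INTERFACE

Orientations are given as a unit quaternion [x, y, z, w].
In Python, from plant import r, imaging, order gives the robot as it stands.
- The arm moves only by the tool carry_out, never from a script. Its argument "steps" is a list of rows, each an object with "fingers": the opening, from -1 (shut) to 1 (fully open); "delta_pos": the shift along the world's x, y, z in m, a list of three; "yaw": the turn about the world's z in rad. In form: [{"fingers": fingers, "delta_pos": [tx, ty, tz], "yaw": yaw}, ...]. A call has 1 to 12 rows; each row is the pose to reach, as a shift and turn from the pose measured when the call began; what a row does not reach only later rows make up. A row lasts 1/8 s, in which the tool goes at most 62.5 mm and 10.7 degrees, less where a joint would pass 70% of its speed; a pose out of reach is approached as far as the arm can. A call with a gripper value outside its range is refused whole. The fingers move at their own pace and stop on an object; "force" is the grip in N (left out, the last holds). Time passes only in rows, so rows that repeat a pose let the fingers close. It gives the time, the measured TCP pose, the force and the opening at its end, in the units of the state.
- r.sense(): the state, without advancing time (a new reading comes with each control period).
- imaging.camera(name): name is "scene" or "top" or "wrist"; returns a dict with "pixels" (480x640x3 uint8, red, green, blue), "K" (3x3 intrinsics, pixels), "k1" (the pictures are not rectified: a ray, as slopes to the right and down, at radius r is drawn at 1 + k1 r^2 times it, then the intrinsics apply), "R" (3x3) and "t" (3): a world point X has camera coordinates R X + t; the wrist camera has in their place "T_tool_cam" (4x4, takes a point from camera to tool coordinates, whose origin is the TCP and whose axes are the flange's). Camera axes: x right, y down, z forward; pixel columns grow to the right and rows downward; lengths in mm; the calibration is good to about 2 mm. A picture is of the moment at which its call begins: read the wrist's pose just before it. There is no depth.
- order.sign_off(): hands the job in, once; it reports no verdict.
The state is a dict: "time_s": time; "q": joint angles; "joint_vel": joint speeds; "tau": joint torques, N m; "eef_pos": TCP position; "eef_rot": TCP orientation; "force": force on the tool from outside, world axes, zero at the start; "wrist_torque": the same for the moment, N m; "opening": opening from 0.0 (shut) to 1.0 (fully open).
Only numpy, scipy, OpenCV 4.12 (cv2) and the standard library are available. Lean on these libraries where they do the work, as an engineer would, in place of code of your own. Each camera call takes 0.05 s, during which the arm holds its last target. There are 200 camera calls.

TASK

Set the bar up on the rail. Stand each V-block, V upwards, squarely in the middle of the rail carriage of its own colour; when both stand there, lay the bar across them so that its two bronze bushings rest in the two Vs; last, close each V-block with the cap of its own colour, legs down astride the bushing and squarely on the block's shoulders. Set the parts down, do not drop them, and leave the dial gauge where it stands.

Things in the scene. Friction and masses are not known exactly. Their poses are not given: they have to be found in the camera images.
- bed: Fixed grey rail bed on the table, 110 (x) x 300 (y) x 20 (z) mm, with black slots along y. Origin: centre of its underside, at table height. It carries the two carriages, centred 75 mm either side of its middle along its y axis; the finished bar runs along its y axis, its middle over this origin.
- carriage_blue: Fixed blue carriage on the bed, 84 (x) x 54 (y) x 16 (z) mm, flat top with a bare metal field 66 x 36 mm where the blue V-block belongs; a small black knob, below the top, reaches 62 mm to +x. Origin: centre of its underside, 20 mm above the table (top at 36 mm). Axes as the bed's. At either end of the bed.
- carriage_yellow: The same carriage in yellow, for the yellow V-block, 150 mm from the blue one along the bed's y axis.
- block_blue: Loose aluminium V-block, blue paint, 66 (x) x 36 (y) x 52 (z) mm, 0.26 kg, standing upright. Origin: centre of underside. Along its y runs a 90 degree V, 44 wide, 22 deep, between flat shoulders 11 wide at z = 52; solid below z = 30, with flat faces 36 apart across y. In place its x lies along the carriage's x. A bushing in the V has its axis 51 mm above the origin.
- block_yellow: The same V-block with yellow paint.
- bar: Loose steel bar, diameter 16, length 280 mm, 0.75 kg, with two bronze bushings fixed on it, each diameter 30, length 50, centred 75 mm either side of the middle. Origin: on its axis at the middle; its y axis runs along it; either way round will do. It starts level, axis 45 mm up, in end notches of a fixed wooden cradle (270 long, 50 wide, up to 49 mm high); lifts straight up.
- cap_blue: Loose aluminium cap, blue paint, 66 (x) x 36 (y) mm, 0.15 kg, standing legs down. Origin: centre of the plane of its feet. Legs 13 wide at the x ends, between them a channel along y, 40 wide, 18 deep; web top at z = 28. On top a black wing knob to hold: 40 along x, 14 thick in y, z = 32 to 54 mm. Closed: on the block's shoulders, x along the block's x, origin 52 above the block's.
- cap_yellow: The same cap with yellow paint, for the yellow V-block.
- dial_gauge: Bystander to leave alone: dial gauge on a loose blue magnetic base 50 x 55 x 50 mm, post to 160 mm height, round dial reaching 73 mm to its -x at 80 to 162 mm height; stands to the right (-y) of the work. Origin: centre of the underside of its base.
Not all that is in view belongs to the job. Leave any purple, red or turquoise look-alike of the cap_blue alone.

How it is judged (in metres and radians):
On the way, in this order (a step that is already met when the one before it is completed fails the run):
1. both V-blocks stand squarely on the carriages of their own colours (horizontal distance between block_blue and carriage_blue below 0.01 m and z of block_blue in the frame of carriage_blue between 0.012 and 0.02 m and angle between the x axis of block_blue and the x axis of carriage_blue, either way round below 0.17 rad and angle between each of block_blue, block_yellow's own z axis and vertical below 0.08 rad and horizontal distance between block_yellow and carriage_yellow below 0.01 m and z of block_yellow in the frame of carriage_yellow between 0.012 and 0.02 m and angle between the x axis of block_yellow and the x axis of carriage_yellow, either way round below 0.17 rad), for 0.2 s.
2. the bar lies level with its bushings in both Vs, the V-blocks still in place (all of step 1 and horizontal distance between bar and bed below 0.014 m and z of bar in the frame of bed between 0.0832 and 0.0912 m and angle between the y axis of bar and the y axis of bed, either way round below 0.14 rad and angle between bar's own y axis and vertical between 1.536 and 1.606 rad), for 0.2 s.
At the end, for the whole second after the job is handed in: V-blocks upright on own-colour carriages (centres within 10 mm, 10 deg); bar level, bushings in both Vs (axis 83-91 mm up, middle within 14 mm and 8 deg of the bed's); caps seated on own-colour blocks (10 mm, 10 deg, height within 4 mm); all at rest (all of step 2 and horizontal distance between cap_blue and block_blue below 0.01 m and z of cap_blue in the frame of block_blue between 0.048 and 0.056 m and angle between the x axis of cap_blue and the x axis of block_blue, either way round below 0.17 rad and angle between each of cap_blue, cap_yellow's own z axis and vertical below 0.08 rad and horizontal distance between cap_yellow and block_yellow below 0.01 m and z of cap_yellow in the frame of block_yellow between 0.048 and 0.056 m and angle between the x axis of cap_yellow and the x axis of block_yellow, either way round below 0.17 rad and linear speed of each of block_blue, block_yellow, bar, cap_blue, cap_yellow below 0.02 m/s); the robot touches nothing.
It fails at once if a V-block is dropped or thrown: faster than 0.7 m/s with no finger on it (a fall of about 25 mm) ((linear speed of block_blue above 0.7 m/s and contact force between block_blue and the fingers below 0.05 N) or (linear speed of block_yellow above 0.7 m/s and contact force between block_yellow and the fingers below 0.05 N)).
It fails at once if the bar is dropped or thrown: faster than 0.7 m/s with no finger on it (a fall of about 25 mm) ((linear speed of bar above 0.7 m/s and contact force between bar and the fingers below 0.05 N)).
It fails at once if a cap is dropped or thrown: faster than 0.7 m/s with no finger on it (a fall of about 25 mm) ((linear speed of cap_blue above 0.7 m/s and contact force between cap_blue and the fingers below 0.05 N) or (linear speed of cap_yellow above 0.7 m/s and contact force between cap_yellow and the fingers below 0.05 N)).
It fails at once if the dial gauge is disturbed: pushed more than 15 mm or tipped by more than 0.2 rad (distance of dial_gauge from where it was at the start of the episode above 0.015 m or angle between dial_gauge's own z axis and vertical above 0.2 rad).
It also fails if it takes over 112 s, if anything falls off the work surface, if the arm or the gripper's body presses on something with over 40 N, if the wrist force passes 120 N, or if a joint passes its speed limit or range.

## Working session

There is one attempt and no reset: what is moved stays moved. The work goes in short steps, Python scripts to look and compute and a tool call to move; the robot and the scene stay as the last step left them, time stands still between calls to the robot, and variables do not carry over. Pictures are saved under pics/ and viewed, about 12 in all and at most 16, crops included, and the job is handed in when it is done.

Besides the shell and the picture viewer there is one more tool, called after ">>>" as name(argument=value, ...), one argument or row to a line, values as JSON. carry_out: Moves the arm, as the interface text tells. Its arguments: {"type":"object","properties":{"steps":{"type":"array","items":{"type":"object","properties":{"fingers":{"type":"number"},"delta_pos":{"type":"array","items":{"type":"number"}},"yaw":{"type":"number"}}}},"force":{"type":"number"}},"required":["steps"]}

```bash
ls; mkdir -p pics
python3 - <<'E'
from plant import r, imaging, order
import cv2,pickle
print(r.sense())
d={}
for n in ("scene","top"):
    c=imaging.camera(n); d[n]=c
    cv2.imwrite(f"pics/{n}0.png",c["pixels"][:,:,::-1]); print(n,c["K"],c["k1"],c["R"],c["t"])
pickle.dump(d,open("cam0.pkl","wb"))
w=imaging.camera("wrist");print(w["K"],w["k1"],w["T_tool_cam"])
E
```

```text
pics
{'time_s': 0.0, 'q': array([-1.38126264e+00,  3.81218343e-01,  1.29828803e+00, -5.77616310e-06,
        1.46358935e+00, -2.15291311e-01]), 'joint_vel': array([ 0.00161153, -0.00026746,  0.0014679 ,  0.0017326 ,  0.00105152,
       -0.00097922]), 'tau': array([-7.79569177e-05, -4.48462987e+01, -2.31276280e+01, -1.89272746e-04,
        4.77425128e-03,  5.44903727e-06]), 'eef_pos': array([ 216.61501608, -505.49850601,  404.09038793]), 'eef_rot': array([ 9.79584098e-01,  2.01033408e-01,  6.80752884e-06, -7.51505565e-04]), 'force': array([ 0.41332461, -0.05332974,  1.14554531]), 'wrist_torque': array([-0.00460276,  0.03607119,  0.02047286]), 'opening': 1.0025539721010666}
scene [[447.78480603   0.         322.73480942]
 [  0.         447.78480603 249.19155152]
 [  0.           0.           1.        ]] 0.03607923200777534 [[-0.02289143  0.99961981 -0.01536908]
 [ 0.83122894  0.01048939 -0.55583129]
 [-0.55545876 -0.025499   -0.83115303]] [  65.48252727 -334.9926186  1295.83666665]
top [[519.37688537   0.         320.44015459]
 [  0.         519.37688537 243.41475827]
 [  0.           0.           1.        ]] -0.15323929337614084 [[ 0.02494038 -0.99967095  0.00599689]
 [-0.9970548  -0.02530941 -0.0723959 ]
 [ 0.07252386 -0.00417364 -0.99735795]] [ -62.10348535  473.23799565 1201.40630291]
[[350.75374423   0.         325.00668065]
 [  0.         350.75374423 239.65101357]
 [  0.           0.           1.        ]] -0.04422074141059677 [[-2.09480849e-04 -9.47243246e-01 -3.20515505e-01  8.22695410e+01]
 [ 9.99999941e-01 -1.11416886e-04 -3.24296148e-04 -1.16681762e+00]
 [ 2.71476496e-04 -3.20515554e-01  9.47243214e-01  3.09138577e+01]
 [ 0.00000000e+00  0.00000000e+00  0.00000000e+00  1.00000000e+00]]
```

View pics/top0.png

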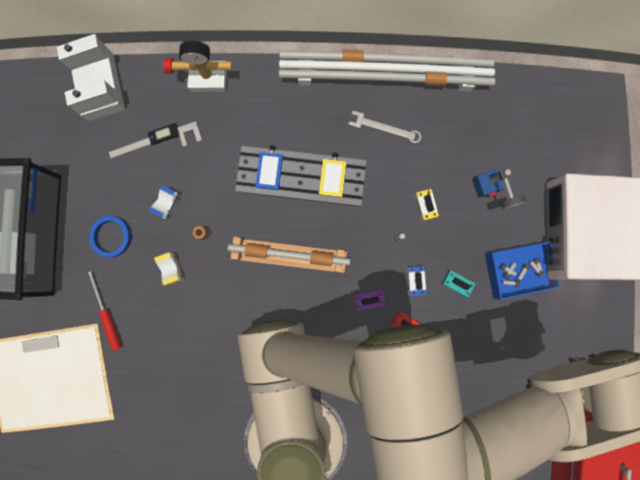

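View pics/scene0.png

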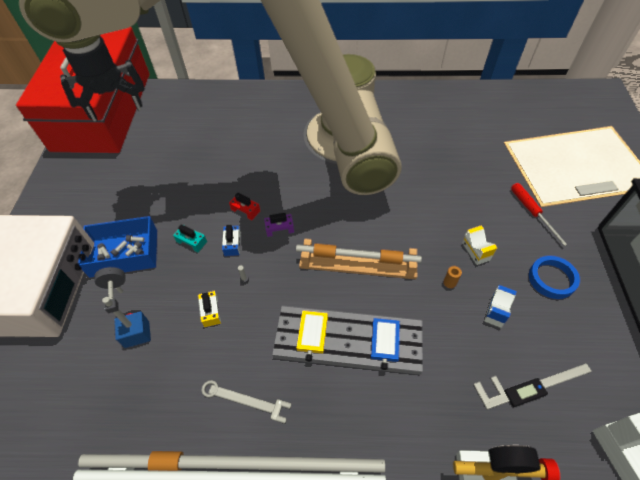

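Top view candidates: blue block (165,202), yellow block (167,268); blue carriage (270,170), yellow carriage (333,177); bar (289,254); cap_blue (417,280), with look-alikes turquoise (460,283), purple (370,300) and red (405,320); cap_yellow (428,204). Blue things that don't belong are the ring (110,236), the tray (520,270) and the dial gauge (495,185).

```bash
cat > lib.py <<'E'
import numpy as np, cv2
from scipy.spatial.transform import Rotation as Ro
def slopes(c,uv):
    K=c["K"]; p=(np.atleast_2d(uv)-[K[0,2],K[1,2]])/[K[0,0],K[1,1]]
    s=p.copy()
    for _ in range(20): s=p/(1+c["k1"]*(s**2).sum(1,keepdims=True))
    return s
def pose(c,st=None):
    """camera centre and camera->world rotation"""
    if "R" in c: return -c["R"].T@c["t"], c["R"].T
    Rt=Ro.from_quat(st["eef_rot"]).as_matrix(); T=c["T_tool_cam"]
    return st["eef_pos"]+Rt@T[:3,3], Rt@T[:3,:3]
def cast(c,uv,z,st=None):
    C,R=pose(c,st); s=slopes(c,uv); d=np.c_[s,np.ones(len(s))]@R.T
    return C[:2]+d[:,:2]*((z-C[2])/d[:,2])[:,None]
def proj(c,X,st=None):
    C,R=pose(c,st); p=(np.atleast_2d(X)-C)@R; s=p[:,:2]/p[:,2:]
    s=s*(1+c["k1"]*(s**2).sum(1,keepdims=True)); K=c["K"]
    return s*[K[0,0],K[1,1]]+[K[0,2],K[1,2]]
def mask(img,lo,hi): return cv2.inRange(cv2.cvtColor(img,cv2.COLOR_RGB2HSV),np.array(lo),np.array(hi))
COL={"blue":((105,120,60),(120,255,255)),"yellow":((22,120,100),(34,255,255)),"bronze":((5,110,80),(16,255,255)),"black":((0,0,0),(180,120,40))}
def blobs(img,col,amin=40):
    m=mask(img,*COL[col]); cs=cv2.findContours(m,cv2.RETR_EXTERNAL,cv2.CHAIN_APPROX_NONE)[0]
    return [k for k in cs if cv2.contourArea(k)>amin]
def rect(c,k,z,st=None):
    """min-area rectangle of contour cast to plane z: centre, long, short, angle of long side (deg)"""
    w=cast(c,k.reshape(-1,2).astype(float),z,st).astype(np.float32)
    b=cv2.boxPoints(cv2.minAreaRect(w)); e=[b[1]-b[0],b[2]-b[1]]; e.sort(key=lambda v:-np.hypot(*v))
    a=np.degrees(np.arctan2(e[0][1],e[0][0]))%180
    return b.mean(0).round(1),np.hypot(*e[0]).round(1),np.hypot(*e[1]).round(1),a.round(1)
E
python3 - <<'E'
import pickle; from lib import *
d=pickle.load(open("cam0.pkl","rb")); c=d["top"]
for col in ("blue","yellow","bronze"):
    for k in blobs(c["pixels"],col,20):
        m=k.reshape(-1,2).mean(0).round()
        print(col,m,*[(z,)+rect(c,k,z) for z in ((36,52) if col!="bronze" else (45,))])
im=c["pixels"][:,:,::-1]
a=cv2.resize(im[175:295,130:210],None,fx=5,fy=5,interpolation=3); b=cv2.resize(im[180:300,395:475],None,fx=5,fy=5,interpolation=3)
cv2.imwrite("pics/crop0.png",np.hstack([a,b]))
E
```

```text
blue [418. 293.] (36, array([ 366.5, -278.3], dtype=float32), np.float32(33.6), np.float32(13.0), np.float32(97.3)) (52, array([ 366.7, -275.2], dtype=float32), np.float32(33.2), np.float32(12.8), np.float32(97.3))
blue [416. 268.] (36, array([ 420.6, -273. ], dtype=float32), np.float32(32.9), np.float32(11.6), np.float32(91.3)) (52, array([ 420.2, -270. ], dtype=float32), np.float32(32.5), np.float32(11.4), np.float32(91.3))
blue [523. 270.] (36, array([ 422. , -530.8], dtype=float32), np.float32(169.7), np.float32(113.3), np.float32(101.4)) (52, array([ 421.5, -524.3], dtype=float32), np.float32(167.4), np.float32(111.8), np.float32(101.4))
blue [109. 236.] (36, array([478.4, 450.7], dtype=float32), np.float32(103.1), np.float32(95.4), np.float32(91.6)) (52, array([477.2, 444.1], dtype=float32), np.float32(101.7), np.float32(94.1), np.float32(91.6))
blue [156. 212.] (36, array([537.9, 339.5], dtype=float32), np.float32(34.0), np.float32(8.4), np.float32(65.5)) (52, array([535.8, 334.3], dtype=float32), np.float32(33.6), np.float32(8.3), np.float32(65.5))
blue [167. 190.] (36, array
[... 1910 characters left out ...]
bronze [235. 255.] (45, array([441. , 144.3], dtype=float32), np.float32(16.2), np.float32(13.8), np.float32(91.5))
bronze [296. 256.] (45, array([443.4,  13. ], dtype=float32), np.float32(239.6), np.float32(49.1), np.float32(85.3))
bronze [237. 240.] (45, array([474.5, 140.9], dtype=float32), np.float32(16.3), np.float32(11.5), np.float32(91.5))
bronze [199. 232.] (45, array([492. , 231.5], dtype=float32), np.float32(28.4), np.float32(27.9), np.float32(91.4))
bronze [435.  79.] (45, array([ 878. , -317.4], dtype=float32), np.float32(51.4), np.float32(31.9), np.float32(88.9))
bronze [353.  55.] (45, array([ 929.8, -117.2], dtype=float32), np.float32(48.7), np.float32(26.0), np.float32(92.0))
```

View pics/crop0.png

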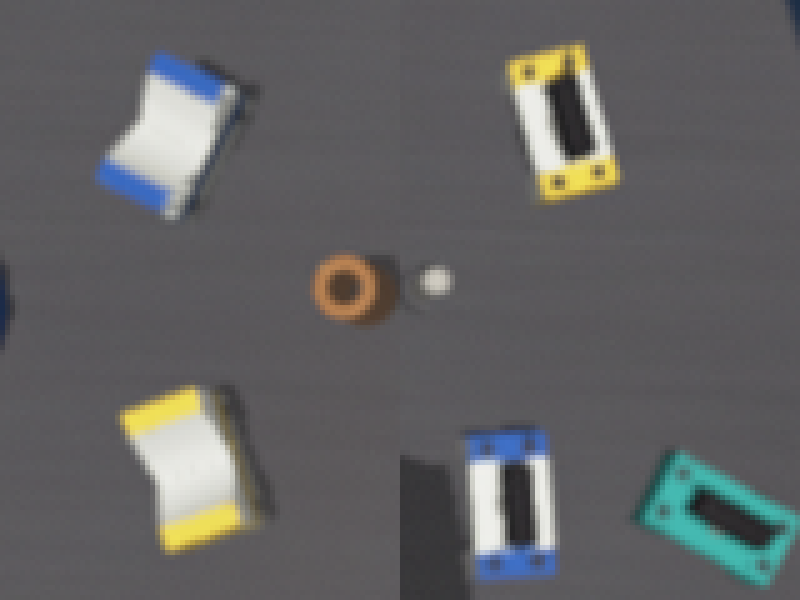

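>>> carry_out(
  steps=[
    {"fingers": 1,"delta_pos": [0.03,0.06,0],"yaw": 0.15},
    {"fingers": 1,"delta_pos": [0.346,0.828,-0.05],"yaw": 2.32},
    {"fingers": 1,"delta_pos": [0.346,0.828,-0.05],"yaw": 2.32},
    {"fingers": 1,"delta_pos": [0.346,0.828,-0.05],"yaw": 2.32},
    {"fingers": 1,"delta_pos": [0.346,0.828,-0.05],"yaw": 2.32},
    {"fingers": 1,"delta_pos": [0.346,0.828,-0.05],"yaw": 2.32},
    {"fingers": 1,"delta_pos": [0.346,0.828,-0.05],"yaw": 2.32},
    {"fingers": 1,"delta_pos": [0.346,0.828,-0.05],"yaw": 2.32},
    {"fingers": 1,"delta_pos": [0.346,0.828,-0.05],"yaw": 2.32},
    {"fingers": 1,"delta_pos": [0.346,0.828,-0.05],"yaw": 2.32},
    {"fingers": 1,"delta_pos": [0.346,0.828,-0.05],"yaw": 2.32},
    {"fingers": 1,"delta_pos": [0.346,0.828,-0.05],"yaw": 2.32},
  ],
)

```text
time_s: 1.65
eef_pos: [506.4, 187.1, 362.9]
eef_rot: [0.256, 0.967, -0.001, -0.0]
force: [1.1, -0.6, 0.0]
opening: 1.002
```

>>> carry_out(
  steps=[
    {"fingers": 1,"delta_pos": [0.056,0.136,-0.013],"yaw": 0.107},
    {"fingers": 1,"delta_pos": [0.056,0.136,-0.013],"yaw": 0.107},
    {"fingers": 1,"delta_pos": [0.056,0.136,-0.013],"yaw": 0.107},
    {"fingers": 1,"delta_pos": [0.056,0.136,-0.013],"yaw": 0.107},
    {"fingers": 1,"delta_pos": [0.056,0.136,-0.013],"yaw": 0.107},
  ],
)

```text
time_s: 2.28
eef_pos: [562.2, 322.4, 349.8]
eef_rot: [0.204, 0.979, -0.001, -0.0]
force: [-0.1, 0.0, 1.0]
opening: 1.001
```

```bash
cat > look.py <<'E'
import sys; from plant import r, imaging; from lib import *
def look(name,save=True):
    st=r.sense(); c=imaging.camera("wrist")
    if save: cv2.imwrite(f"pics/{name}.png",c["pixels"][:,:,::-1])
    a=Ro.from_quat(st["eef_rot"]).as_matrix()
    print("t",round(st["time_s"],2),"tcp",st["eef_pos"].round(1),"jaw",np.degrees(np.arctan2(a[1,1],a[0,1])).round(1),"open",round(float(st["opening"]),3),"tilt",a[:2,2].round(3))
    return c,st
def show(c,st,col,z,amin=200):
    for k in blobs(c["pixels"],col,amin): print(col,k.reshape(-1,2).mean(0).round(),z,*rect(c,k,z,st))
E
python3 - <<'E'
from look import *
c,st=look("w1"); show(c,st,"blue",52)
E
```

```text
t 2.27 tcp [562.2 322.4 349.8] jaw 66.4 open 1.001 tilt [-0.001 -0.001]
blue [123. 359.] 52 [601.3 101.7] 65.8 32.5 95.5
blue [325. 261.] 52 [585.7 312.3] 36.1 9.7 66.5
blue [326. 191.] 52 [532.5 336.4] 35.6 14.0 66.4
blue [445.  56.] 52 [482.7 448. ] 91.7 78.6 67.6
```

View pics/w1.png

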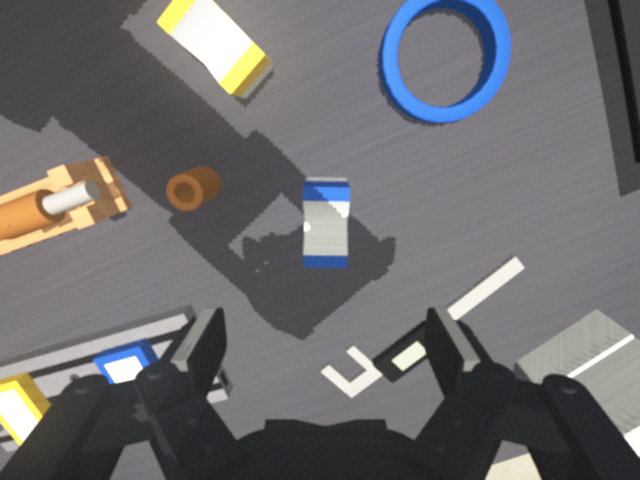

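The view shows the upright blue block centred at (326,226), with the jaws lined up across its 36 mm faces. Going down to grip it.

>>> carry_out(
  steps=[
    {"fingers": 1,"delta_pos": [-0.0014,0.0013,-0.06],"yaw": 0},
    {"fingers": 1,"delta_pos": [-0.0014,0.0013,-0.12],"yaw": 0},
    {"fingers": 1,"delta_pos": [-0.0014,0.0013,-0.16],"yaw": 0},
    {"fingers": 1,"delta_pos": [-0.0014,0.0013,-0.171],"yaw": 0},
    {"fingers": 1,"delta_pos": [-0.0014,0.0013,-0.171],"yaw": 0},
    {"fingers": -1,"delta_pos": [-0.0014,0.0013,-0.171],"yaw": 0},
    {"fingers": -1,"delta_pos": [-0.0014,0.0013,-0.171],"yaw": 0},
    {"fingers": -1,"delta_pos": [-0.0014,0.0013,-0.171],"yaw": 0},
    {"fingers": -1,"delta_pos": [-0.0014,0.0013,-0.171],"yaw": 0},
    {"fingers": -1,"delta_pos": [-0.0014,0.0013,-0.171],"yaw": 0},
    {"fingers": -1,"delta_pos": [-0.0014,0.0013,-0.171],"yaw": 0},
  ],
  force=60,
)

```text
time_s: 3.7
eef_pos: [561.0, 323.6, 180.3]
eef_rot: [0.204, 0.979, -0.0, 0.0]
force: [-0.7, -1.0, 5.5]
opening: 0.409
```

>>> carry_out(
  steps=[
    {"fingers": -1,"delta_pos": [0,0,0.03],"yaw": 0},
    {"fingers": -1,"delta_pos": [0,0,0.09],"yaw": 0},
    {"fingers": -1,"delta_pos": [0.01,-0.03,0.14],"yaw": 0.05},
    {"fingers": -1,"delta_pos": [0.03,-0.08,0.16],"yaw": 0.12},
    {"fingers": -1,"delta_pos": [0.05,-0.135,0.16],"yaw": 0.2},
    {"fingers": -1,"delta_pos": [0.08,-0.19,0.16],"yaw": 0.28},
    {"fingers": -1,"delta_pos": [0.1,-0.25,0.16],"yaw": 0.321},
    {"fingers": -1,"delta_pos": [0.12,-0.3,0.16],"yaw": 0.321},
    {"fingers": -1,"delta_pos": [0.129,-0.324,0.16],"yaw": 0.321},
    {"fingers": -1,"delta_pos": [0.129,-0.324,0.16],"yaw": 0.321},
    {"fingers": -1,"delta_pos": [0.129,-0.324,0.16],"yaw": 0.321},
  ],
)

```text
time_s: 5.08
eef_pos: [689.7, 0.8, 340.2]
eef_rot: [0.045, 0.999, 0.0, 0.0]
force: [0.2, 1.6, -2.2]
opening: 0.414
```

Run:
```python
from look import *
c,st=look("w2"); show(c,st,"blue",36,600);show(c,st,"yellow",36,600)
for k in blobs(c["pixels"],"blue",600):
    pass
```

```text
t 5.08 tcp [689.7   0.8 340.2] jaw 84.9 open 0.414 tilt [0. 0.]
blue [325. 289.] 36 [743.   -2.9] 101.9 61.4 84.8
blue [417. 155.] 36 [640.   77.1] 82.8 56.2 174.5
yellow [225. 154.] 36 [625.7 -70.2] 83.0 57.0 174.7
```

View pics/w2.png

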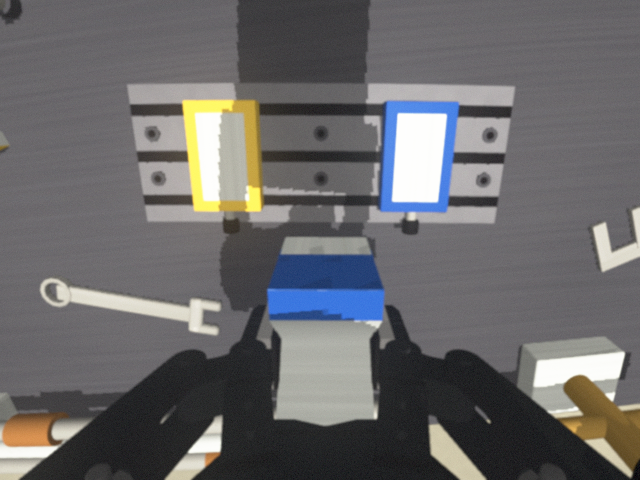

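The view shows the yellow carriage at (222,155), the blue carriage at (418,155), and the blue block held straight. I'll measure the bare fields, which aren't affected by the side walls.

Run:
```python
from look import *; import pickle
c,st=look("w3",0); d=pickle.load(open("cam0.pkl","rb"))["top"]
def field(c,uv,st):
    img=c["pixels"]; out=[]
    for col,(u,v) in uv.items():
        m=mask(img,*COL[col]); cs,h=cv2.findContours(m,cv2.RETR_CCOMP,cv2.CHAIN_APPROX_NONE)
        ho=[k for k,hh in zip(cs,h[0]) if hh[3]>=0 and cv2.pointPolygonTest(k,(u,v),False)>0 and cv2.contourArea(k)>100]
        for k in ho: print(col,*rect(c,k,36,st)); out.append(rect(c,k,36,st)[0])
    print("mid",np.mean(out,0))
field(d,{"blue":(270,170),"yellow":(333,178)},None); field(c,{"blue":(420,155),"yellow":(225,155)},st)
```

```text
t 5.12 tcp [689.7   1.2 340.3] jaw 84.9 open 0.408 tilt [ 0.001 -0.   ]
blue [643.1  76.1] 75.1 45.1 174.5
yellow [629.  -73.5] 74.1 44.1 174.4
mid [636.05        1.2999992]
blue [640.4  77.9] 69.3 39.6 174.3
yellow [625.6 -71.3] 70.0 39.9 174.7
mid [633.          3.2999992]
```

>>> carry_out(
  steps=[
    {"fingers": -1,"delta_pos": [-0.024,0.038,0],"yaw": -0.007},
    {"fingers": -1,"delta_pos": [-0.048,0.0757,0],"yaw": -0.007},
    {"fingers": -1,"delta_pos": [-0.048,0.0757,-0.03],"yaw": -0.007},
    {"fingers": -1,"delta_pos": [-0.048,0.0757,-0.07],"yaw": -0.007},
    {"fingers": -1,"delta_pos": [-0.048,0.0757,-0.1],"yaw": -0.007},
    {"fingers": -1,"delta_pos": [-0.048,0.0757,-0.115],"yaw": -0.007},
    {"fingers": -1,"delta_pos": [-0.048,0.0757,-0.12],"yaw": -0.007},
    {"fingers": -1,"delta_pos": [-0.048,0.0757,-0.122],"yaw": -0.007},
    {"fingers": -1,"delta_pos": [-0.048,0.0757,-0.1235],"yaw": -0.007},
    {"fingers": -1,"delta_pos": [-0.048,0.0757,-0.1235],"yaw": -0.007},
  ],
)

```text
time_s: 6.42
eef_pos: [641.7, 76.9, 217.5]
eef_rot: [0.048, 0.999, -0.0, 0.001]
force: [-0.8, -0.7, -2.9]
opening: 0.414
```

>>> carry_out(
  steps=[
    {"fingers": -1,"delta_pos": [0,0,-0.001],"yaw": 0},
    {"fingers": -1,"delta_pos": [0,0,-0.002],"yaw": 0},
    {"fingers": -1,"delta_pos": [0,0,-0.002],"yaw": 0},
  ],
)

```text
time_s: 6.8
eef_pos: [641.8, 76.9, 216.3]
eef_rot: [0.048, 0.999, -0.0, 0.001]
force: [-1.0, 0.1, 4.7]
opening: 0.411
```

>>> carry_out(
  steps=[
    {"fingers": 0.3,"delta_pos": [0,0,-0.0005],"yaw": 0},
    {"fingers": 0.5,"delta_pos": [0,0,-0.0005],"yaw": 0},
    {"fingers": 0.5,"delta_pos": [0,0,-0.0005],"yaw": 0},
    {"fingers": 0.5,"delta_pos": [0,0,0.04],"yaw": 0},
    {"fingers": 1,"delta_pos": [0,0,0.1],"yaw": 0},
    {"fingers": 1,"delta_pos": [-0.045,0.04,0.134],"yaw": 0.1},
    {"fingers": 1,"delta_pos": [-0.09,0.085,0.134],"yaw": 0.25},
    {"fingers": 1,"delta_pos": [-0.135,0.13,0.134],"yaw": 0.4},
    {"fingers": 1,"delta_pos": [-0.18,0.17,0.134],"yaw": 0.48},
    {"fingers": 1,"delta_pos": [-0.215,0.21,0.134],"yaw": 0.48},
    {"fingers": 1,"delta_pos": [-0.237,0.228,0.134],"yaw": 0.48},
    {"fingers": 1,"delta_pos": [-0.237,0.228,0.134],"yaw": 0.48},
  ],
)

```text
time_s: 8.3
eef_pos: [403.5, 305.9, 350.5]
eef_rot: [-0.192, 0.981, 0.0, 0.001]
force: [-0.2, -0.4, -0.3]
opening: 0.999
```

Run:
```python
from look import *
c,st=look("w4"); show(c,st,"yellow",52)
```

```text
t 8.3 tcp [403.5 305.9 350.5] jaw 112.2 open 0.999 tilt [0.003 0.001]
yellow [323. 262.] 52 [430.  316.6] 35.5 9.8 112.2
yellow [324. 192.] 52 [375.5 295. ] 37.3 15.0 110.8
```

>>> carry_out(
  steps=[
    {"fingers": 1,"delta_pos": [0.0006,0.0002,-0.06],"yaw": 0},
    {"fingers": 1,"delta_pos": [0.0006,0.0002,-0.12],"yaw": 0},
    {"fingers": 1,"delta_pos": [0.0006,0.0002,-0.16],"yaw": 0},
    {"fingers": 1,"delta_pos": [0.0006,0.0002,-0.171],"yaw": 0},
    {"fingers": 1,"delta_pos": [0.0006,0.0002,-0.171],"yaw": 0},
    {"fingers": -1,"delta_pos": [0.0006,0.0002,-0.171],"yaw": 0},
    {"fingers": -1,"delta_pos": [0.0006,0.0002,-0.171],"yaw": 0},
    {"fingers": -1,"delta_pos": [0.0006,0.0002,-0.171],"yaw": 0},
    {"fingers": -1,"delta_pos": [0.0006,0.0002,-0.171],"yaw": 0},
    {"fingers": -1,"delta_pos": [0.0006,0.0002,-0.171],"yaw": 0},
    {"fingers": -1,"delta_pos": [0.0006,0.0002,-0.171],"yaw": 0},
  ],
  force=60,
)

```text
time_s: 9.72
eef_pos: [405.3, 305.5, 180.5]
eef_rot: [-0.192, 0.981, 0.0, 0.003]
force: [-0.8, -0.9, 7.2]
opening: 0.411
```

>>> carry_out(
  steps=[
    {"fingers": -1,"delta_pos": [0,0,0.03],"yaw": 0},
    {"fingers": -1,"delta_pos": [0,0,0.09],"yaw": 0},
    {"fingers": -1,"delta_pos": [0.01,-0.02,0.14],"yaw": -0.05},
    {"fingers": -1,"delta_pos": [0.035,-0.06,0.16],"yaw": -0.12},
    {"fingers": -1,"delta_pos": [0.065,-0.11,0.16],"yaw": -0.2},
    {"fingers": -1,"delta_pos": [0.095,-0.16,0.16],"yaw": -0.28},
    {"fingers": -1,"delta_pos": [0.125,-0.21,0.16],"yaw": -0.36},
    {"fingers": -1,"delta_pos": [0.155,-0.265,0.16],"yaw": -0.44},
    {"fingers": -1,"delta_pos": [0.185,-0.315,0.16],"yaw": -0.483},
    {"fingers": -1,"delta_pos": [0.21,-0.357,0.16],"yaw": -0.483},
    {"fingers": -1,"delta_pos": [0.2226,-0.378,0.16],"yaw": -0.483},
    {"fingers": -1,"delta_pos": [0.2226,-0.378,0.16],"yaw": -0.483},
  ],
)

```text
time_s: 11.22
eef_pos: [628.2, -74.0, 339.7]
eef_rot: [0.05, 0.999, -0.0, 0.002]
force: [0.2, 1.4, -3.7]
opening: 0.412
```

Run:
```python
from look import *
c,st=look("w5")
```

```text
t 11.22 tcp [628.2 -74.  339.7] jaw 84.3 open 0.412 tilt [ 0.004 -0.001]
```

>>> carry_out(
  steps=[
    {"fingers": -1,"delta_pos": [-0.0003,0.0015,-0.03],"yaw": 0.003},
    {"fingers": -1,"delta_pos": [-0.0003,0.0015,-0.07],"yaw": 0.003},
    {"fingers": -1,"delta_pos": [-0.0003,0.0015,-0.1],"yaw": 0.003},
    {"fingers": -1,"delta_pos": [-0.0003,0.0015,-0.115],"yaw": 0.003},
    {"fingers": -1,"delta_pos": [-0.0003,0.0015,-0.12],"yaw": 0.003},
    {"fingers": -1,"delta_pos": [-0.0003,0.0015,-0.122],"yaw": 0.003},
    {"fingers": -1,"delta_pos": [-0.0003,0.0015,-0.1235],"yaw": 0.003},
    {"fingers": -1,"delta_pos": [-0.0003,0.0015,-0.1245],"yaw": 0.003},
    {"fingers": -1,"delta_pos": [-0.0003,0.0015,-0.1245],"yaw": 0.003},
  ],
)

```text
time_s: 12.4
eef_pos: [627.5, -71.4, 216.5]
eef_rot: [0.047, 0.999, -0.0, 0.003]
force: [-1.3, 1.0, 5.3]
opening: 0.411
```

>>> carry_out(
  steps=[
    {"fingers": 0.3,"delta_pos": [0,0,0],"yaw": 0},
    {"fingers": 0.5,"delta_pos": [0,0,0],"yaw": 0},
    {"fingers": 0.5,"delta_pos": [0,0,0],"yaw": 0},
    {"fingers": 0.5,"delta_pos": [0,0,0.04],"yaw": 0},
    {"fingers": 1,"delta_pos": [0,0,0.1],"yaw": 0},
    {"fingers": 1,"delta_pos": [-0.02,0.01,0.15],"yaw": -0.17},
    {"fingers": 1,"delta_pos": [-0.05,0.02,0.18],"yaw": -0.35},
    {"fingers": 1,"delta_pos": [-0.08,0.035,0.18],"yaw": -0.52},
    {"fingers": 1,"delta_pos": [-0.11,0.05,0.18],"yaw": -0.7},
    {"fingers": 1,"delta_pos": [-0.14,0.065,0.18],"yaw": -0.88},
    {"fingers": 1,"delta_pos": [-0.17,0.08,0.18],"yaw": -1.06},
    {"fingers": 1,"delta_pos": [-0.185,0.085,0.18],"yaw": -1.24},
  ],
)

```text
time_s: 13.9
eef_pos: [441.2, 14.4, 396.7]
eef_rot: [0.621, 0.784, -0.002, 0.002]
force: [1.8, -0.6, 0.3]
opening: 0.999
```

>>> carry_out(
  steps=[
    {"fingers": 1,"delta_pos": [0,0,0],"yaw": -0.17},
    {"fingers": 1,"delta_pos": [0,0,0],"yaw": -0.32},
    {"fingers": 1,"delta_pos": [0,0,0],"yaw": -0.32},
    {"fingers": 1,"delta_pos": [0,0,0],"yaw": -0.32},
  ],
)

```text
time_s: 14.4
eef_pos: [441.2, 14.4, 396.7]
eef_rot: [0.737, 0.676, -0.002, 0.002]
force: [0.0, 0.3, -0.4]
opening: 0.996
```

Run:
```python
from look import *
c,st=look("w6"); show(c,st,"bronze",45)
t=imaging.camera("top"); cv2.imwrite("pics/top6.png",t["pixels"][:,:,::-1])
import pickle; pickle.dump((c,st,t),open("c6.pkl","wb"))
a=cv2.resize(t["pixels"][140:280,220:360,::-1],(480,480),interpolation=3)
cv2.imwrite("pics/v6.png",cv2.resize(np.hstack([c["pixels"][:,:,::-1],a]),(800,343)))
```

```text
t 14.4 tcp [441.2  14.4 396.7] jaw -5.0 open 0.996 tilt [-0.001 -0.005]
bronze [329. 190.] 45 [443.8  27. ] 239.1 47.7 84.4
```

View pics/v6.png

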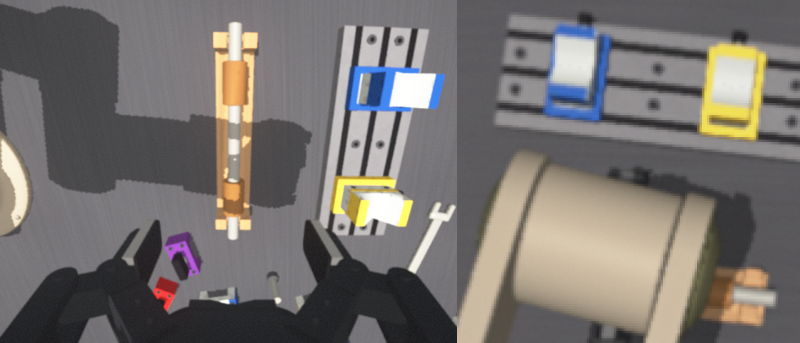

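The bar lies in its cradle (full-picture bushings near (328,115) and (327,273)), with a low plank beneath its middle. Both blocks stand on their carriages. Measuring next.

Run:
```python
import pickle; from lib import *
c,st,t=pickle.load(open("c6.pkl","rb"))
h=cv2.cvtColor(c["pixels"],cv2.COLOR_RGB2HSV)
for p in [(328,115),(320,120),(327,273),(308,60),(325,200),(312,200),(350,200),(345,305)]: print(p,h[p[1],p[0]])
print("row 115",[tuple(h[115,x]) for x in range(304,354,3)])
# bar ends: grey pixels in cols 318-338
a=cv2.resize(c["pixels"][20:350,250:400,::-1],None,fx=1.8,fy=1.8,interpolation=3)
b=cv2.resize(t["pixels"][145:210,230:360,::-1],None,fx=4,fy=4,interpolation=3)
b=cv2.copyMakeBorder(b,0,a.shape[0]-b.shape[0],0,0,0)
cv2.imwrite("pics/v7.png",np.hstack([a,b])); print(a.shape,b.shape)
```

```text
(328, 115) [ 17 143 246]
(320, 120) [ 16 157 236]
(327, 273) [ 16 156 241]
(308, 60) [ 22  89 253]
(325, 200) [ 24  10 246]
(312, 200) [ 15 117 170]
(350, 200) [ 15 114 165]
(345, 305) [ 15 110 148]
row 115 [(np.uint8(22), np.uint8(92), np.uint8(254)), (np.uint8(21), np.uint8(100), np.uint8(251)), (np.uint8(17), np.uint8(114), np.uint8(244)), (np.uint8(14), np.uint8(156), np.uint8(191)), (np.uint8(14), np.uint8(156), np.uint8(223)), (np.uint8(15), np.uint8(154), np.uint8(234)), (np.uint8(16), np.uint8(152), np.uint8(241)), (np.uint8(17), np.uint8(141), np.uint8(246)), (np.uint8(17), np.uint8(143), np.uint8(246)), (np.uint8(16), np.uint8(149), np.uint8(243)), (np.uint8(15), np.uint8(151), np.uint8(237)), (np.uint8(15), np.uint8(156), np.uint8(229)), (np.uint8(14), np.uint8(158), np.uint8(214)), (np.uint8(14), np.uint8(153), np.uint8(177)), (np.uint8(14), np.uint8(125), np.uint8(161)), (np.uint8(21), np.uint8(100), np.uint8(253)), (np.uint8(21), np.uint8(95), np.uint8(253))]
(594, 270, 3) (594, 520, 3)
```

View pics/v7.png

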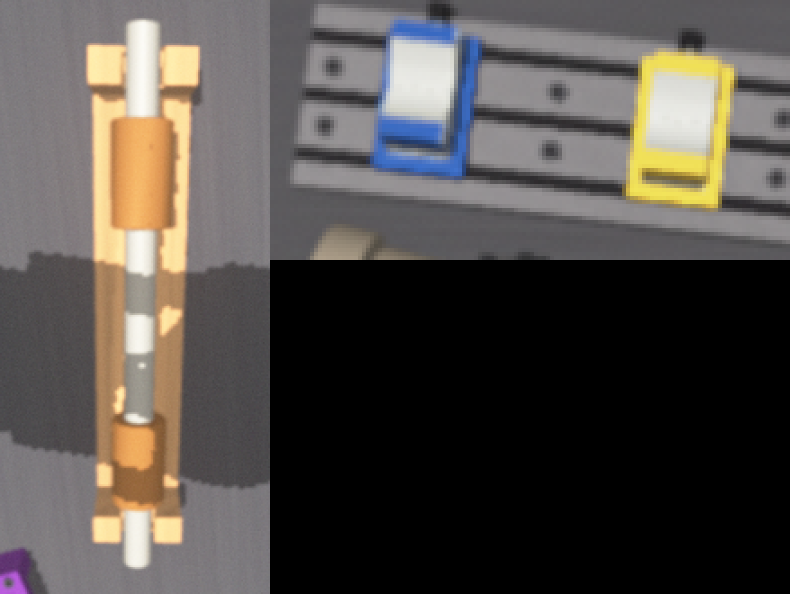

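Run:
```python
import pickle; from lib import *
c,st,t=pickle.load(open("c6.pkl","rb"))
f=lambda x,y:(250+x/1.8,20+y/1.8); g=lambda x,y:(230+(x-270)/4,145+y/4)
for n,p,z in [("end+",(143,22),45),("end-",(137,567),45),("b1o",(142,117),58),("b1i",(142,229),58),("b2i",(139,417),58),("b2o",(138,505),58)]: print(n,cast(c,f(*p),z,st).round(1))
for n,p in [("blue",(418,81)),("bl up",(424,24)),("bl lo",(410,141)),("yel",(681,113)),("y up",(690,60)),("y lo",(678,160))]: print(n,cast(t,g(*p),88).round(1))
```

```text
end+ [[457.1 165.1]]
end- [[ 429.8 -119.9]]
b1o [[453.  123.9]]
b1i [[448.9  74.8]]
b2i [[439.4 -20. ]]
b2o [[434.5 -71.4]]
blue [[642.3  74.4]]
bl up [[675.2  72.3]]
bl lo [[608.   77.7]]
yel [[627.7 -73.5]]
y up [[658.1 -77.9]]
y lo [[600.9 -72.4]]
```

>>> carry_out(
  steps=[
    {"fingers": 1,"delta_pos": [0.0026,0.011,-0.05],"yaw": -0.008},
    {"fingers": 1,"delta_pos": [0.0026,0.011,-0.1],"yaw": -0.008},
    {"fingers": 0.3,"delta_pos": [0.0026,0.011,-0.15],"yaw": -0.008},
    {"fingers": 0.0,"delta_pos": [0.0026,0.011,-0.185],"yaw": -0.008},
    {"fingers": 0.0,"delta_pos": [0.0026,0.011,-0.197],"yaw": -0.008},
    {"fingers": 0.0,"delta_pos": [0.0026,0.011,-0.197],"yaw": -0.008},
    {"fingers": -1,"delta_pos": [0.0026,0.011,-0.197],"yaw": -0.008},
    {"fingers": -1,"delta_pos": [0.0026,0.011,-0.197],"yaw": -0.008},
    {"fingers": -1,"delta_pos": [0.0026,0.011,-0.197],"yaw": -0.008},
    {"fingers": -1,"delta_pos": [0.0026,0.011,-0.197],"yaw": -0.008},
  ],
  force=30,
)

```text
time_s: 15.75
eef_pos: [444.0, 25.3, 200.9]
eef_rot: [0.74, 0.673, -0.001, 0.003]
force: [-0.6, 0.4, 7.3]
opening: 0.172
```

>>> carry_out(
  steps=[
    {"fingers": -1,"delta_pos": [0,0,0],"yaw": 0},
    {"fingers": -1,"delta_pos": [0,0,0],"yaw": 0},
    {"fingers": -1,"delta_pos": [0,0,0.01],"yaw": 0},
    {"fingers": -1,"delta_pos": [0,0,0.03],"yaw": 0},
    {"fingers": -1,"delta_pos": [0,0,0.06],"yaw": 0},
    {"fingers": -1,"delta_pos": [0,0,0.09],"yaw": 0},
    {"fingers": -1,"delta_pos": [0,0,0.12],"yaw": 0},
    {"fingers": -1,"delta_pos": [0,0,0.12],"yaw": 0},
    {"fingers": -1,"delta_pos": [0,0,0.12],"yaw": 0},
  ],
  force=110,
)

```text
time_s: 16.88
eef_pos: [443.5, 25.4, 319.7]
eef_rot: [0.74, 0.673, -0.002, 0.002]
force: [0.5, 0.3, -7.9]
opening: 0.15
```

Run:
```python
from look import *
c,st=look("w8"); print(st["force"].round(1),st["wrist_torque"].round(2))
s=imaging.camera("scene"); cv2.imwrite("pics/s8.png",cv2.resize(s["pixels"][180:380,240:460,::-1],None,fx=2.4,fy=2.4,interpolation=3))
```

```text
t 16.88 tcp [443.5  25.4 319.7] jaw -5.5 open 0.15 tilt [-0.001 -0.005]
[ 0.5  0.3 -7.9] [ 0.07 -0.01 -0.04]
```

View pics/s8.png

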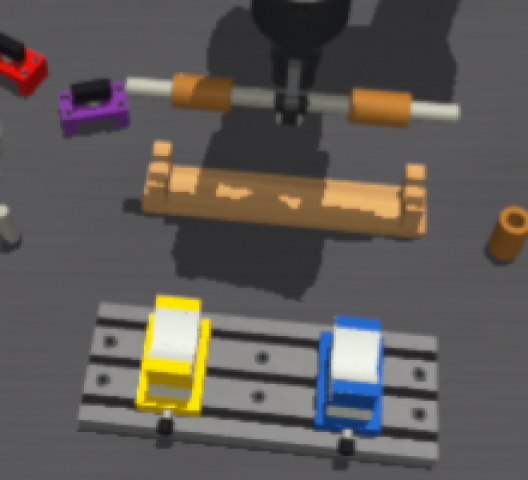

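>>> carry_out(
  steps=[
    {"fingers": -1,"delta_pos": [0.03,-0.004,0],"yaw": -0.002},
    {"fingers": -1,"delta_pos": [0.07,-0.01,0],"yaw": -0.002},
    {"fingers": -1,"delta_pos": [0.115,-0.016,0],"yaw": -0.002},
    {"fingers": -1,"delta_pos": [0.155,-0.02,0],"yaw": -0.002},
    {"fingers": -1,"delta_pos": [0.18,-0.0226,0],"yaw": -0.002},
    {"fingers": -1,"delta_pos": [0.191,-0.0226,0],"yaw": -0.002},
    {"fingers": -1,"delta_pos": [0.191,-0.0226,-0.02],"yaw": -0.002},
    {"fingers": -1,"delta_pos": [0.191,-0.0226,-0.045],"yaw": -0.002},
    {"fingers": -1,"delta_pos": [0.191,-0.0226,-0.06],"yaw": -0.002},
    {"fingers": -1,"delta_pos": [0.191,-0.0226,-0.068],"yaw": -0.002},
    {"fingers": -1,"delta_pos": [0.191,-0.0226,-0.07],"yaw": -0.002},
    {"fingers": -1,"delta_pos": [0.191,-0.0226,-0.07],"yaw": -0.002},
  ],
)

```text
time_s: 18.48
eef_pos: [634.8, 2.8, 250.1]
eef_rot: [0.741, 0.672, -0.002, 0.002]
force: [-0.2, 0.5, -6.9]
opening: 0.149
```

>>> carry_out(
  steps=[
    {"fingers": -1,"delta_pos": [0,0,-0.002],"yaw": 0},
    {"fingers": -1,"delta_pos": [0,0,-0.004],"yaw": 0},
    {"fingers": -1,"delta_pos": [0,0,-0.004],"yaw": 0},
  ],
)

```text
time_s: 18.85
eef_pos: [634.7, 2.8, 246.0]
eef_rot: [0.741, 0.672, -0.002, 0.002]
force: [0.3, 0.6, -7.8]
opening: 0.149
```

>>> carry_out(
  steps=[
    {"fingers": -1,"delta_pos": [0,0,-0.001],"yaw": 0},
    {"fingers": -1,"delta_pos": [0,0,-0.002],"yaw": 0},
    {"fingers": -1,"delta_pos": [0,0,-0.0025],"yaw": 0},
    {"fingers": -1,"delta_pos": [0,0,-0.0025],"yaw": 0},
  ],
)

```text
time_s: 19.35
eef_pos: [634.7, 2.8, 244.0]
eef_rot: [0.741, 0.672, -0.002, 0.002]
force: [-1.8, 0.3, -1.9]
opening: 0.148
```

>>> carry_out(
  steps=[
    {"fingers": -1,"delta_pos": [-0.0006,0,0],"yaw": 0},
    {"fingers": -1,"delta_pos": [-0.0008,0,-0.0008],"yaw": 0},
    {"fingers": -1,"delta_pos": [-0.001,0,-0.0012],"yaw": 0},
    {"fingers": -1,"delta_pos": [-0.001,0,-0.0012],"yaw": 0},
  ],
)

```text
time_s: 19.85
eef_pos: [633.9, 2.8, 243.5]
eef_rot: [0.741, 0.672, -0.001, 0.003]
force: [-0.5, 0.0, 1.0]
opening: 0.15
```

>>> carry_out(
  steps=[
    {"fingers": -0.5,"delta_pos": [0,0,-0.0003],"yaw": 0},
    {"fingers": 0.2,"delta_pos": [0,0,0],"yaw": 0},
    {"fingers": 0.2,"delta_pos": [0,0,0],"yaw": 0},
    {"fingers": 0.2,"delta_pos": [0,0,0.03],"yaw": 0},
    {"fingers": 0.2,"delta_pos": [0,0,0.08],"yaw": 0},
    {"fingers": 0.2,"delta_pos": [0,0,0.13],"yaw": 0},
    {"fingers": 0.2,"delta_pos": [-0.05,0,0.13],"yaw": 0},
    {"fingers": 0.2,"delta_pos": [-0.1,0,0.13],"yaw": 0},
    {"fingers": 0.2,"delta_pos": [-0.15,0,0.13],"yaw": 0},
    {"fingers": 0.2,"delta_pos": [-0.2,0,0.13],"yaw": 0},
    {"fingers": 0.2,"delta_pos": [-0.2,0,0.13],"yaw": 0},
  ],
  force=60,
)

```text
time_s: 21.22
eef_pos: [431.3, 3.2, 373.9]
eef_rot: [0.741, 0.672, -0.002, 0.002]
force: [0.6, -0.2, -1.0]
opening: 0.6
```

Run:
```python
from look import *; import pickle
st=r.sense(); print(st["time_s"],st["force"].round(1))
s=imaging.camera("scene"); t=imaging.camera("top"); pickle.dump((s,t),open("c9.pkl","wb"))
a=cv2.resize(s["pixels"][290:380,260:440,::-1],(720,360),interpolation=3); b=cv2.resize(t["pixels"][145:205,230:372,::-1],(720,304))[:240]
cv2.imwrite("pics/v9.png",np.vstack([a,b]))
for col in("blue","yellow"):
    for k in blobs(t["pixels"],col,20): print(col,k.reshape(-1,2).mean(0).round(),rect(t,k,28))
```

```text
21.225 [ 0.6 -0.2 -1. ]
blue [418. 293.] (array([ 366.3, -279.8], dtype=float32), np.float32(33.8), np.float32(13.1), np.float32(97.3))
blue [416. 268.] (array([ 420.9, -274.5], dtype=float32), np.float32(33.1), np.float32(11.7), np.float32(91.3))
blue [523. 270.] (array([ 422.2, -534.1], dtype=float32), np.float32(170.8), np.float32(114.1), np.float32(101.4))
blue [109. 236.] (array([479., 454.], dtype=float32), np.float32(103.8), np.float32(96.0), np.float32(91.6))
blue [268. 181.] (array([623.4,  78.2], dtype=float32), np.float32(55.3), np.float32(43.6), np.float32(84.1))
blue [489. 182.] (array([ 629.4, -448. ], dtype=float32), np.float32(66.9), np.float32(51.3), np.float32(108.5))
blue [ 33. 190.] (array([589.6, 663.1], dtype=float32), np.float32(107.8), np.float32(13.6), np.float32(179.9))
blue [268. 152.] (array([687.4,  80.5], dtype=float32), np.float32(36.0), np.float32(8.6), np.float32(85.9))
yellow [430. 216.] (array([ 546.4, -307.7], dtype=float32), np.float32(36.7), np.float32(13.2), np.float32(105.5))
yellow [425. 192.] (array([ 600.4, -292.6], dtype=float32), np.float32(36.9), np.float32(12.6), np.float32(103.1))
yellow [330. 188.] (array([607.3, -71.4], dtype=float32), np.float32(57.0), np.float32(41.3), np.float32(84.0))
yellow [334. 162.] (array([666.3, -77.7], dtype=float32), np.float32(57.1), np.float32(19.9), np.float32(82.9))
```

View pics/v9.png

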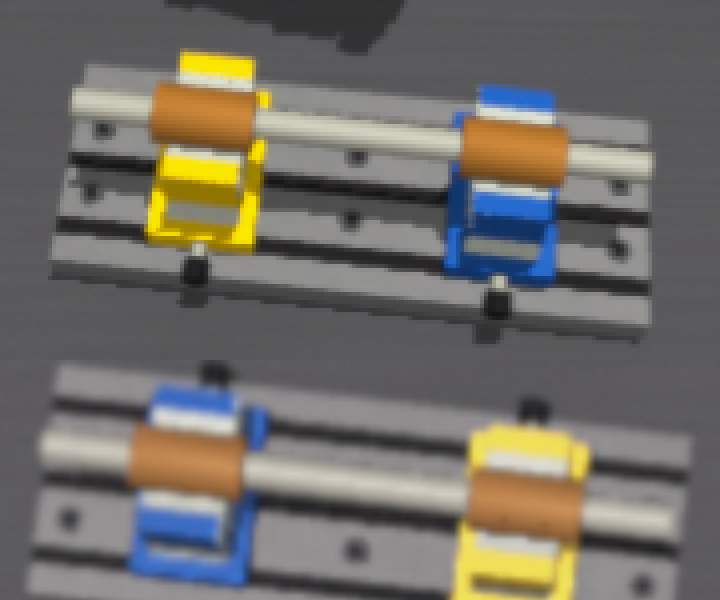

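The bar lies in both Vs, with a bushing over each block in both views. cap_blue is the true-blue cap at top-view pixel (417,280). The purple, turquoise and red ones are decoys.

>>> carry_out(
  steps=[
    {"fingers": 0.6,"delta_pos": [-0.005,-0.03,0],"yaw": -0.17},
    {"fingers": 0.6,"delta_pos": [-0.01,-0.07,0],"yaw": -0.34},
    {"fingers": 0.6,"delta_pos": [-0.015,-0.12,0],"yaw": -0.51},
    {"fingers": 0.6,"delta_pos": [-0.02,-0.17,0],"yaw": -0.68},
    {"fingers": 0.6,"delta_pos": [-0.03,-0.21,0],"yaw": -0.85},
    {"fingers": 0.6,"delta_pos": [-0.035,-0.25,-0.01],"yaw": -1.02},
    {"fingers": 0.6,"delta_pos": [-0.038,-0.28,-0.02],"yaw": -1.19},
    {"fingers": 0.6,"delta_pos": [-0.038,-0.28,-0.03],"yaw": -1.33},
    {"fingers": 0.6,"delta_pos": [-0.038,-0.28,-0.03],"yaw": -1.379},
    {"fingers": 0.6,"delta_pos": [-0.038,-0.28,-0.03],"yaw": -1.379},
    {"fingers": 0.6,"delta_pos": [-0.038,-0.28,-0.03],"yaw": -1.379},
  ],
)

```text
time_s: 22.7
eef_pos: [396.5, -277.6, 344.0]
eef_rot: [0.999, 0.048, -0.003, 0.002]
force: [-0.2, -0.2, 0.8]
opening: 0.802
```

Run:
```python
from look import *
c,st=look("w10"); show(c,st,"blue",28,100); show(c,st,"black",54,100)
```

```text
t 22.7 tcp [ 396.5 -277.6  344. ] jaw -84.5 open 0.802 tilt [-0.005 -0.005]
blue [321. 259.] 28 [ 362.5 -277.4] 35.0 10.4 95.4
blue [321. 194.] 28 [ 419.7 -271.8] 35.5 15.8 95.4
blue [585. 224.] 28 [ 408.  -504.7] 132.2 127.4 11.5
black [551. 455.] 54 [ 163.9 -534.6] 110.6 49.0 44.0
```

View pics/w10.png

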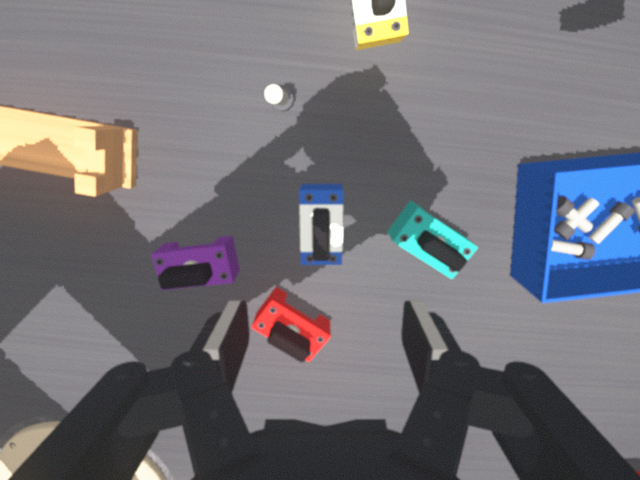

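Run:
```python
import pickle; from lib import *
s,t=pickle.load(open("c9.pkl","rb"))
g=cv2.cvtColor(t["pixels"],cv2.COLOR_RGB2HSV)
P=[]
for u in range(282,320,3):
    col=t["pixels"][155:182,u].astype(float).mean(1); i=col.argmax(); j=np.where(col>0.5*(col.max()+np.median(col)))[0]; P.append((u,155+j.mean()))
w=cast(t,P,87); f=np.polyfit(w[:,1],w[:,0],1); print(f,"x at y=2:",np.polyval(f,2),"resid",np.std(w[:,0]-np.polyval(f,w[:,1])))
```

```text
[9.93376021e-02 6.36737727e+02] x at y=2: 636.9364023010901 resid 0.4184266757109778
```

>>> carry_out(
  steps=[
    {"fingers": 0.2,"delta_pos": [-0.0053,0.0036,-0.03],"yaw": 0},
    {"fingers": 0.0,"delta_pos": [-0.0053,0.0036,-0.08],"yaw": 0},
    {"fingers": 0.0,"delta_pos": [-0.0053,0.0036,-0.12],"yaw": 0},
    {"fingers": 0.0,"delta_pos": [-0.0053,0.0036,-0.136],"yaw": 0},
    {"fingers": 0.0,"delta_pos": [-0.0053,0.0036,-0.1385],"yaw": 0},
    {"fingers": 0.0,"delta_pos": [-0.0053,0.0036,-0.1385],"yaw": 0},
    {"fingers": -1,"delta_pos": [-0.0053,0.0036,-0.1385],"yaw": 0},
    {"fingers": -1,"delta_pos": [-0.0053,0.0036,-0.1385],"yaw": 0},
    {"fingers": -1,"delta_pos": [-0.0053,0.0036,-0.1385],"yaw": 0},
    {"fingers": -1,"delta_pos": [-0.0053,0.0036,-0.1385],"yaw": 0},
    {"fingers": -1,"delta_pos": [-0.0053,0.0036,-0.1385],"yaw": 0},
  ],
  force=50,
)

```text
time_s: 24.12
eef_pos: [391.2, -274.0, 206.3]
eef_rot: [0.999, 0.048, -0.002, 0.003]
force: [-0.1, -0.2, 6.4]
opening: 0.152
```

>>> carry_out(
  steps=[
    {"fingers": -1,"delta_pos": [0,0,0.03],"yaw": 0},
    {"fingers": -1,"delta_pos": [0,0,0.08],"yaw": 0},
    {"fingers": -1,"delta_pos": [0.01,0.02,0.13],"yaw": -0.03},
    {"fingers": -1,"delta_pos": [0.04,0.055,0.155],"yaw": -0.06},
    {"fingers": -1,"delta_pos": [0.075,0.105,0.155],"yaw": -0.1},
    {"fingers": -1,"delta_pos": [0.11,0.155,0.155],"yaw": -0.15},
    {"fingers": -1,"delta_pos": [0.145,0.205,0.155],"yaw": -0.192},
    {"fingers": -1,"delta_pos": [0.18,0.255,0.155],"yaw": -0.192},
    {"fingers": -1,"delta_pos": [0.215,0.3,0.155],"yaw": -0.192},
    {"fingers": -1,"delta_pos": [0.24,0.336,0.155],"yaw": -0.192},
    {"fingers": -1,"delta_pos": [0.2503,0.351,0.155],"yaw": -0.192},
    {"fingers": -1,"delta_pos": [0.2503,0.351,0.155],"yaw": -0.192},
  ],
)

```text
time_s: 25.62
eef_pos: [641.7, 78.0, 360.5]
eef_rot: [0.999, -0.048, -0.003, 0.003]
force: [0.4, -0.8, -1.9]
opening: 0.153
```

Run:
```python
from look import *
c,st=look("w11"); print(st["force"].round(1));
```

```text
t 25.62 tcp [641.7  78.  360.5] jaw -95.4 open 0.153 tilt [-0.006 -0.005]
[ 0.4 -0.8 -1.9]
```

View pics/w11.png

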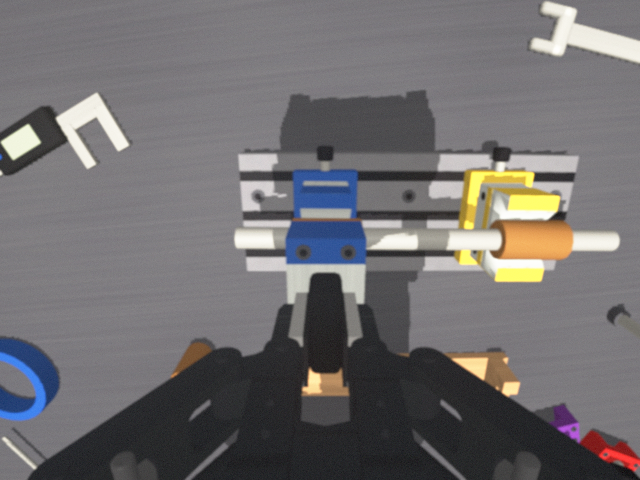

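The cap is held level and square at (327,242), right over the bushing on the blue block. Lowering it.

>>> carry_out(
  steps=[
    {"fingers": -1,"delta_pos": [-0.0002,-0.0008,-0.02],"yaw": 0},
    {"fingers": -1,"delta_pos": [-0.0002,-0.0008,-0.04],"yaw": 0},
    {"fingers": -1,"delta_pos": [-0.0002,-0.0008,-0.052],"yaw": 0},
    {"fingers": -1,"delta_pos": [-0.0002,-0.0008,-0.058],"yaw": 0},
    {"fingers": -1,"delta_pos": [-0.0002,-0.0008,-0.062],"yaw": 0},
    {"fingers": -1,"delta_pos": [-0.0002,-0.0008,-0.0645],"yaw": 0},
    {"fingers": -1,"delta_pos": [-0.0002,-0.0008,-0.0645],"yaw": 0},
  ],
)

```text
time_s: 26.55
eef_pos: [641.2, 76.3, 296.3]
eef_rot: [0.999, -0.048, -0.003, 0.003]
force: [-0.1, -0.3, -1.6]
opening: 0.147
```

>>> carry_out(
  steps=[
    {"fingers": -1,"delta_pos": [0,0,-0.001],"yaw": 0},
    {"fingers": -1,"delta_pos": [0,0,-0.002],"yaw": 0},
    {"fingers": -1,"delta_pos": [0,0,-0.002],"yaw": 0},
  ],
)

```text
time_s: 26.92
eef_pos: [641.2, 76.3, 294.4]
eef_rot: [0.999, -0.048, -0.003, 0.003]
force: [0.4, 0.1, -1.9]
opening: 0.147
```

>>> carry_out(
  steps=[
    {"fingers": -1,"delta_pos": [0,0,-0.001],"yaw": 0},
    {"fingers": -1,"delta_pos": [0,0,-0.0015],"yaw": 0},
    {"fingers": -1,"delta_pos": [0,0,-0.0015],"yaw": 0},
  ],
)

```text
time_s: 27.3
eef_pos: [641.0, 76.3, 294.3]
eef_rot: [0.999, -0.048, -0.002, 0.003]
force: [-3.6, -1.3, 7.4]
opening: 0.147
```

>>> carry_out(
  steps=[
    {"fingers": -0.5,"delta_pos": [0,0,0.0005],"yaw": 0},
    {"fingers": 0.0,"delta_pos": [0,0,0.0005],"yaw": 0},
    {"fingers": 0.0,"delta_pos": [0,0,0.0005],"yaw": 0},
    {"fingers": 0.0,"delta_pos": [0,0,0.03],"yaw": 0},
    {"fingers": 0.2,"delta_pos": [0,-0.02,0.07],"yaw": 0},
    {"fingers": 0.2,"delta_pos": [-0.01,-0.07,0.08],"yaw": 0.08},
    {"fingers": 0.2,"delta_pos": [-0.02,-0.13,0.08],"yaw": 0.16},
    {"fingers": 0.2,"delta_pos": [-0.03,-0.19,0.08],"yaw": 0.24},
    {"fingers": 0.2,"delta_pos": [-0.04,-0.25,0.08],"yaw": 0.32},
    {"fingers": 0.2,"delta_pos": [-0.055,-0.31,0.07],"yaw": 0.367},
    {"fingers": 0.2,"delta_pos": [-0.068,-0.36,0.06],"yaw": 0.367},
    {"fingers": 0.2,"delta_pos": [-0.071,-0.374,0.06],"yaw": 0.367},
  ],
)

```text
time_s: 28.8
eef_pos: [569.0, -300.6, 353.0]
eef_rot: [0.991, 0.133, -0.002, 0.002]
force: [0.3, 0.3, -0.3]
opening: 0.599
```

>>> carry_out(
  steps=[
    {"fingers": 0.2,"delta_pos": [0,0,0],"yaw": 0},
    {"fingers": 0.2,"delta_pos": [0,0,0],"yaw": 0},
  ],
)

```text
time_s: 29.05
eef_pos: [569.4, -299.4, 353.2]
eef_rot: [0.991, 0.134, -0.002, 0.002]
force: [-0.1, 0.1, -0.1]
opening: 0.597
```

Run:
```python
from look import *
c,st=look("w12"); show(c,st,"yellow",28,100)
```

```text
t 29.05 tcp [ 569.4 -299.4  353.2] jaw -74.6 open 0.597 tilt [-0.004 -0.005]
yellow [324. 248.] 28 [ 543.8 -305.2] 36.7 11.4 105.3
yellow [323. 183.] 28 [ 598.8 -289.3] 36.3 15.2 105.3
yellow [  9. 119.] 28 [583.1 -26.4] 17.5 12.8 83.7
yellow [ 71. 125.] 28 [592.3 -80.3] 38.4 20.9 85.2
yellow [65. 57.] 28 [641.4 -70.5] 31.4 5.7 174.1
yellow [62. 40.] 28 [647.8 -60.3] 89.2 43.5 84.5
```

View pics/w12.png

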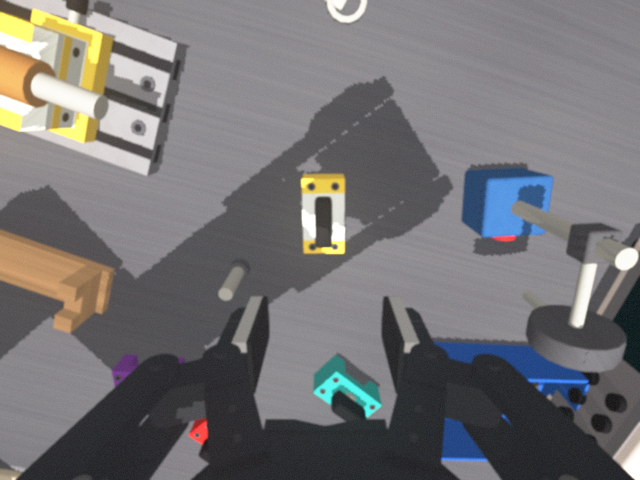

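The yellow cap is at (323,214), right way up, and the gauge at (500,205) is well clear of the descent.

>>> carry_out(
  steps=[
    {"fingers": 0.0,"delta_pos": [0.0016,0.0026,-0.04],"yaw": 0},
    {"fingers": 0.0,"delta_pos": [0.0016,0.0026,-0.09],"yaw": 0},
    {"fingers": 0.0,"delta_pos": [0.0016,0.0026,-0.13],"yaw": 0},
    {"fingers": 0.0,"delta_pos": [0.0016,0.0026,-0.145],"yaw": 0},
    {"fingers": 0.0,"delta_pos": [0.0016,0.0026,-0.1475],"yaw": 0},
    {"fingers": 0.0,"delta_pos": [0.0016,0.0026,-0.1475],"yaw": 0},
    {"fingers": -1,"delta_pos": [0.0016,0.0026,-0.1475],"yaw": 0},
    {"fingers": -1,"delta_pos": [0.0016,0.0026,-0.1475],"yaw": 0},
    {"fingers": -1,"delta_pos": [0.0016,0.0026,-0.1475],"yaw": 0},
    {"fingers": -1,"delta_pos": [0.0016,0.0026,-0.1475],"yaw": 0},
    {"fingers": -1,"delta_pos": [0.0016,0.0026,-0.1475],"yaw": 0},
  ],
  force=50,
)

```text
time_s: 30.48
eef_pos: [571.2, -296.7, 207.0]
eef_rot: [0.991, 0.134, -0.002, 0.003]
force: [0.1, 0.1, 5.7]
opening: 0.151
```

>>> carry_out(
  steps=[
    {"fingers": -1,"delta_pos": [0,0,0.03],"yaw": 0},
    {"fingers": -1,"delta_pos": [0,0,0.08],"yaw": 0},
    {"fingers": -1,"delta_pos": [0.005,0.02,0.13],"yaw": -0.05},
    {"fingers": -1,"delta_pos": [0.014,0.06,0.155],"yaw": -0.12},
    {"fingers": -1,"delta_pos": [0.028,0.11,0.155],"yaw": -0.22},
    {"fingers": -1,"delta_pos": [0.04,0.16,0.155],"yaw": -0.32},
    {"fingers": -1,"delta_pos": [0.05,0.2,0.155],"yaw": -0.365},
    {"fingers": -1,"delta_pos": [0.056,0.2257,0.155],"yaw": -0.365},
    {"fingers": -1,"delta_pos": [0.056,0.2257,0.155],"yaw": -0.365},
    {"fingers": -1,"delta_pos": [0.056,0.2257,0.155],"yaw": -0.365},
  ],
)

```text
time_s: 31.72
eef_pos: [627.1, -71.7, 361.7]
eef_rot: [0.999, -0.048, -0.002, 0.003]
force: [-0.2, -0.6, -2.3]
opening: 0.15
```

>>> carry_out(
  steps=[
    {"fingers": -1,"delta_pos": [0,0.0003,-0.02],"yaw": 0},
    {"fingers": -1,"delta_pos": [0,0.0003,-0.04],"yaw": 0},
    {"fingers": -1,"delta_pos": [0,0.0003,-0.052],"yaw": 0},
    {"fingers": -1,"delta_pos": [0,0.0003,-0.058],"yaw": 0},
    {"fingers": -1,"delta_pos": [0,0.0003,-0.062],"yaw": 0},
    {"fingers": -1,"delta_pos": [0,0.0003,-0.065],"yaw": 0},
    {"fingers": -1,"delta_pos": [0,0.0003,-0.0665],"yaw": 0},
    {"fingers": -1,"delta_pos": [0,0.0003,-0.0675],"yaw": 0},
    {"fingers": -1,"delta_pos": [0,0.0003,-0.0675],"yaw": 0},
  ],
)

```text
time_s: 32.85
eef_pos: [627.1, -71.4, 295.0]
eef_rot: [0.999, -0.048, -0.002, 0.003]
force: [-1.7, 0.7, 4.4]
opening: 0.156
```

>>> carry_out(
  steps=[
    {"fingers": -0.5,"delta_pos": [0,0,0],"yaw": 0},
    {"fingers": 0.0,"delta_pos": [0,0,0],"yaw": 0},
    {"fingers": 0.0,"delta_pos": [0,0,0],"yaw": 0},
    {"fingers": 0.0,"delta_pos": [0,0,0.03],"yaw": 0},
    {"fingers": 0.0,"delta_pos": [0,0,0.08],"yaw": 0},
    {"fingers": 0.0,"delta_pos": [-0.04,0.02,0.1],"yaw": 0},
    {"fingers": 0.0,"delta_pos": [-0.1,0.05,0.1],"yaw": 0},
    {"fingers": 0.0,"delta_pos": [-0.16,0.07,0.1],"yaw": 0},
    {"fingers": 0.0,"delta_pos": [-0.22,0.07,0.1],"yaw": 0},
    {"fingers": 0.0,"delta_pos": [-0.25,0.07,0.1],"yaw": 0},
    {"fingers": 0.0,"delta_pos": [-0.25,0.07,0.1],"yaw": 0},
  ],
)

```text
time_s: 34.22
eef_pos: [375.5, -1.1, 395.4]
eef_rot: [0.999, -0.048, -0.001, 0.003]
force: [0.5, 0.0, -0.5]
opening: 0.503
```

Run:
```python
from look import *
s=imaging.camera("scene"); t=imaging.camera("top"); c,st=look("w13")
a=cv2.resize(s["pixels"][275:375,260:440,::-1],(540,300),interpolation=3); b=cv2.resize(t["pixels"][140:205,230:372,::-1],(540,247),interpolation=3)
cv2.imwrite("pics/v13.png",np.vstack([a,b]))
```

```text
t 34.33 tcp [377.5  -1.5 395.3] jaw -95.5 open 0.502 tilt [-0.003 -0.006]
```

View pics/v13.png

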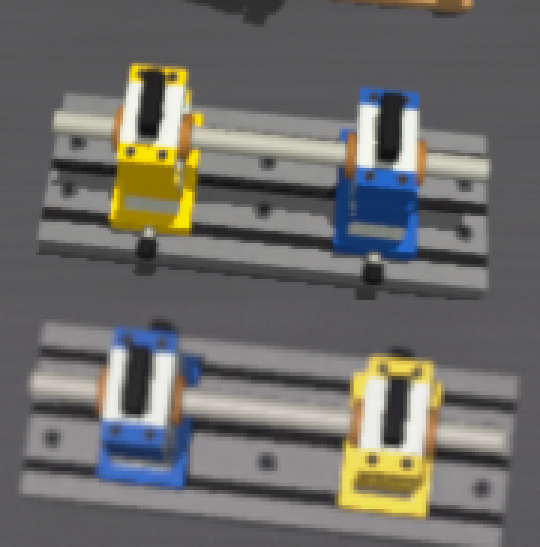

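Both caps sit flush and square on their own blocks, astride the bushings. The arm is clear of everything, so I'm handing in.

```bash
python3 -c "
from plant import order
print(order.sign_off())"
```

```text
the job is handed in; nothing more can be done
None
```

The bar is set up on the rail and the job was handed in at about 34 s. Each V-block stands on its own-colour carriage, the bar's bushings lie in both Vs, and the matching caps are on. No verdict is reported on hand-in.

**Last checks**
- **Set-down heights:** contact came close to the expected tool heights. Each block came down within 0.1 mm of 36 mm above its pick-up height. The bar's axis came to about 87.6 mm, and each cap met its block's shoulders 88.0 mm up.
- **Final pictures:** the scene and top views show both caps flush and square, the bar level, and the gripper clear. I judged these by eye and took no new measurements from them. In the wrist view before the last cap was picked up, the gauge was standing and clear of the arm. I did not measure whether it had moved.

**What disagreed**
- **Camera offset:** the top and wrist cameras differed by about 2–3 mm in x and 2 mm in y. The bar's set-down position agreed with the wrist camera in x. I had placed the blocks using an average of both cameras and aimed the caps at the blocks and bar as placed, using the wrist view for the cap grips. The leftover error should be 1–2 mm, inside the 10 mm limits.
- **Bar position:** after the bar was laid, the top view suggested its bushing sits up to about 3 mm towards +y on the blue block, also inside the limit.

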